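# Discharge the cell magazine with its two release plungers

## Robot

A 7-joint arm with a two-finger parallel gripper is mounted at the origin on a cart in front of the work surface, level with it; the furniture and walls round the work are solid. World frame = base frame: x ahead of the robot, y to its left, z up, the work surface at z = 0. Lengths are in m, angles in rad, forces in N, time in s.
With the tool pointing down it reaches from about 0.425 to 0.875 m from the base axis. Payload 4.7 kg.
Tool frame: the origin (TCP) lies midway between the tips of the shut fingers; the grasp point (between the pads) lies 19 mm behind it; z points along the fingers, y is the line along which they close (so a half turn about z gives the same grasp; the last joint's range is limited). The gripper opens to 87 mm and grips with 3 to 60 N. Pads are 19 mm wide; open, the fingers measure 117 mm over their backs; the gripper's body (75 mm by 190 mm) begins 51 mm behind the grasp point.
Start: joints at [-1.197, 0.321, -0.07, 1.45, 0.023, 1.371, -0.057], TCP at [0.229, 0.608, 0.223] pointing down, gripper open.
Joint ranges: [-2.86, 2.86], [-0.3, 2.09], [-1.38, 1.24], [0.06, 2.45], [-1.56, 4.7], [0.09, 2.05], [-2.69, 2.69]. Speed limits (rad/s): [2.57, 2.57, 3.14, 3.14, 3.14, 3.14, 3.14].

## Interface

Orientations are given as a 3x3 rotation matrix whose columns are the frame's x, y, z axes.
In Python, from plant import robot gives the robot as it stands.
- The arm moves only by the tool carry_out, never from a script. Its argument "increments" is a list of rows, each an object of numbers: "dx", "dy", "dz": the shift along the world's x, y, z in mm; "rx", "ry", "rz": the turn, a rotation vector about the world's x, y, z in rad. A call has 1 to 8 rows; each row shifts and turns the commanded pose from where the row before left it; what a row does not reach is not made up. A row lasts 1/10 s, in which the tool goes at most 50 mm and 8.59 degrees, less where a joint would pass 70% of its speed; a pose out of reach is approached as far as the arm can. A call with a gripper value outside its range is refused whole. "fingers" is the finger opening in mm, from 0 to 87, set as the call begins (left out, the last holds). The fingers move at their own pace and stop on an object; "newtons" is the grip in N (left out, the last holds). Time passes only in rows, so rows that do not move let the fingers close. It gives the time, the measured TCP pose, the force, the opening and the grip force at its end, in the units of the state.
- robot.get_obs(): the state, without advancing time (a new reading comes with each control period).
- robot.capture(name): name is "scene" or "top"; returns a dict with "image" (480x640x3 uint8, red, green, blue), "fx", "fy", "cx", "cy" (pixels), "extrinsics" (4x4, takes a point from world to camera coordinates). Camera axes: x right, y up, looking along -z (the intrinsics and any distortion apply to the point x, -y, -z); pixel columns grow to the right and rows downward; lengths in m; the calibration is good to about 2 mm. A picture is of the moment at which its call begins. There is no depth.
- robot.finish_job(): hands the job in; it is judged then, once.
Trained networks look in a picture, given as the dict that the camera call returned (one of the last four; its "shot" number tells which), for a name from the list of things; names that differ only in an ending like _2 or _b are one class to them, and where a whole thing is asked for, a point or a joint stands for the part that bears it (a point fixed in the world has none). Each returns a list of dicts, best first, with "conf" (0 to 1); they miss things now and then, are a little off and sometimes report something else, mostly with a low value. They report only what shows in the picture. A call takes as long as a camera call. They do not tell look-alikes from the thing itself.
- robot.boxes_of(picture, thing): "at" ([column, row] in pixels, amid what is visible of it).
- robot.masks_of(picture, thing): "region" (480x640 bool, what is visible of it) and "at" ([column, row] in pixels, amid what is visible of it).
The state is a dict: "t": time; "q": joint angles; "dq": joint speeds; "tau": joint torques, N m; "tcp_pos": TCP position; "eef_rot": TCP orientation; "wrist_force": force on the tool from outside, world axes, zero at the start; "ft_torque": the same for the moment, N m; "width": finger opening in m; "gripper_force": force on a finger pad.
Only numpy, scipy, OpenCV 4.12 (cv2) and the standard library are available. Lean on these libraries where they do the work, as an engineer would, in place of code of your own. Each camera call takes 0.05 s, during which the arm holds its last target. There are 200 camera calls.

## Task

Empty the cell magazine into its catch tray: put one fingertip on each of the two round steel release plungers, press both down together, all the way, and hold them down until all three cells have rolled out into the tray and for two full seconds more, so that they settle; then let both plungers come back up. Only press: do not press one plunger alone, do not touch the cells, grip or lift nothing, and leave the things standing around the magazine where they are.

Things in the scene. Friction and masses are not known exactly. Their poses are not given: they have to be found in the camera images.
- magazine: grey-painted metal cell magazine, 204 x 92 mm, fixed. Origin: centre of its underside; +x from plungers to catch tray, +y to the left plunger, z up. Along x: guide block (-100 to -62 mm, 56 mm high) with both plungers on top; ramp (-62 to 22) falling to +x between walls 56 mm high, three cells on it (tops up to 60 mm) behind two gate pins; open tray (22 to 91, walls 32 mm high)
- plunger_l (a joint): how far the plunger on the left side (+y of the magazine) is pressed down, m: 0 up, 0.010 fully down. A spring returns it: 1 N at the start of the stroke, 3 N fully down, then a hard stop. Its gate pin stands 7 mm above the ramp and lets the cells pass only beyond about 7 mm of stroke, and only if the other pin is down as well
- plunger_r (a joint): how far the plunger on the right side (-y of the magazine) is pressed down, m: 0 up, 0.010 fully down. A spring returns it: 1 N at the start of the stroke, 3 N fully down, then a hard stop. Its gate pin stands 7 mm above the ramp and lets the cells pass only beyond about 7 mm of stroke, and only if the other pin is down as well
- cap_l (a point): centre of the flat top of the left (+y) plunger's steel cap (round, 22 mm in diameter, 8 mm thick), 76 mm above the bench when up, 66 mm when fully down; moves with the plunger. The two caps' centres are 56 mm apart
- cap_r (a point): centre of the flat top of the right (-y) plunger's steel cap (round, 22 mm in diameter, 8 mm thick), 76 mm above the bench when up, 66 mm when fully down; moves with the plunger. The two caps' centres are 56 mm apart
- cell_1_mid (a point): one of the three battery cells in the magazine: cylinder 18 mm in diameter, 66 mm long, lying across the ramp. This point is the middle of the cell. It starts on the ramp, x about 2 mm in the magazine's frame; in the tray it comes to rest at x 30 to 84 mm, about 18 mm above the bench
- cell_2_mid (a point): one of the three battery cells in the magazine: cylinder 18 mm in diameter, 66 mm long, lying across the ramp. This point is the middle of the cell. It starts on the ramp, x about -16 mm in the magazine's frame; in the tray it comes to rest at x 30 to 84 mm, about 18 mm above the bench
- cell_3_mid (a point): one of the three battery cells in the magazine: cylinder 18 mm in diameter, 66 mm long, lying across the ramp. This point is the middle of the cell. It starts on the ramp, x about -34 mm in the magazine's frame; in the tray it comes to rest at x 30 to 84 mm, about 18 mm above the bench
- loose_cell: another cell of the same kind, 18 mm in diameter, 66 mm high, standing upright on the bench beside the magazine; not part of the job. Origin: centre of its underside
- vial: small glass vial with a white cap, 26 mm in diameter, 59 mm high, standing on the bench beside the magazine; to be left alone. Origin: centre of its underside
- plug: light round connector plug, 42 x 19 x 19 mm, lying on the bench near the magazine; to be left alone. Origin: centre of its underside
There are look-alikes about, which are no part of the job. What is shaped like the part that bears cell_3_mid but red or yellow is not meant.

How it is judged:
By the outcome, as a careful person would: the job done as asked, in the order asked, and still so for the second after the job is handed in, with the robot touching nothing.
It also fails if it takes over 38 s, if anything falls off the work surface, if the arm or the gripper's body presses on something with over 40 N, if the wrist force passes 120 N, or if a joint passes its speed limit or range.

## Working session

There is one attempt and no reset: what is moved stays moved. The work goes in short steps, Python scripts to look and compute and a tool call to move; the robot and the scene stay as the last step left them, time stands still between calls to the robot, and variables do not carry over. Pictures are saved under pics/ and viewed, at most 10 in all, crops included, and the job is handed in when it is done.

Besides the shell and the picture viewer there is one more tool, called after "Request:" as a command line: name --argument value ..., lists and objects as JSON in quotes. carry_out: Moves the arm, as the interface text tells. Its arguments: {"type":"object","properties":{"increments":{"type":"array","items":{"type":"object","properties":{"dx":{"type":"number"},"dy":{"type":"number"},"dz":{"type":"number"},"rx":{"type":"number"},"ry":{"type":"number"},"rz":{"type":"number"}}}},"fingers":{"type":"number"},"newtons":{"type":"number"}},"required":["increments"]}

```bash
mkdir -p pics; ls; python3 - <<'E'
from plant import robot
import cv2
o=robot.get_obs(); print(o['t'],o['tcp_pos'],o['eef_rot'],o['width'])
for n in("scene","top"):
    p=robot.capture(n); cv2.imwrite(f"pics/{n}0.png",p['image'][:,:,::-1])
    print(n,p['fx'],p['fy'],p['cx'],p['cy'],p['extrinsics'],[k for k in p])
    for t in("cap_l","cap_r","magazine","cell_1_mid","loose_cell","vial","plug"):
        print(t,[(round(d['conf'],2),[round(float(v)) for v in d['at']]) for d in robot.boxes_of(p,t)])
E
```

```text
pics
0.0 [0.22872683 0.60785987 0.22149483] [[-9.35973550e-01  3.52069899e-01 -5.47891308e-04]
 [ 3.52070310e-01  9.35971922e-01 -1.74876926e-03]
 [-1.02878138e-04 -1.82969804e-03 -9.99998321e-01]] 0.08733954800638705
scene 538.1783231332597 538.1783231332597 321.3777005985936 232.93237285527516 [[ 0.78559011 -0.61869948  0.00768936 -0.42649247]
 [ 0.44890557  0.57845989  0.68107851 -0.38370438]
 [-0.42583091 -0.53159675  0.73217002 -0.61305972]
 [ 0.          0.          0.          1.        ]] ['image', 'fx', 'fy', 'cx', 'cy', 'extrinsics', 'shot']
cap_l [(0.62, [231, 241]), (0.56, [250, 257]), (0.52, [343, 260])]
cap_r [(0.62, [231, 241]), (0.56, [250, 257]), (0.52, [343, 260])]
magazine [(0.89, [281, 254])]
cell_1_mid [(0.62, [282, 235]), (0.35, [244, 206])]
loose_cell [(0.83, [245, 209])]
vial [(0.75, [342, 260])]
plug [(0.77, [273, 325])]
top 534.5288255162862 534.5288255162862 319.22626995616633 239.09402056041063 [[ 0.01292432 -0.99981996  0.01389298  0.07710162]
 [ 0.98871769  0.01485197  0.14905285 -0.61082956]
 [-0.14923235  0.01180983  0.98873163 -0.95202116]
 [ 0.          0.          0.          1.        ]] ['image', 'fx', 'fy', 'cx', 'cy', 'extrinsics', 'shot']
cap_l [(0.7, [270, 299])]
cap_r [(0.7, [270, 299])]
magazine [(0.98, [286, 250]), (0.58, [226, 261])]
cell_1_mid [(0.65, [287, 256])]
loose_cell []
vial [(0.62, [332, 228])]
plug [(0.74, [346, 307])]
```

```bash
python3 - <<'E'
import cv2
a=cv2.imread('pics/scene0.png')[150:370,170:430];b=cv2.imread('pics/top0.png')[170:370,180:400]
cv2.imwrite('pics/sc.png',cv2.resize(a,None,fx=3,fy=2.7) if 0 else cv2.resize(a,None,fx=2.7,fy=2.7,interpolation=2));cv2.imwrite('pics/tc.png',cv2.resize(b,None,fx=3,fy=3,interpolation=2))
E
```

```text
(no output)
```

View pics/sc.png

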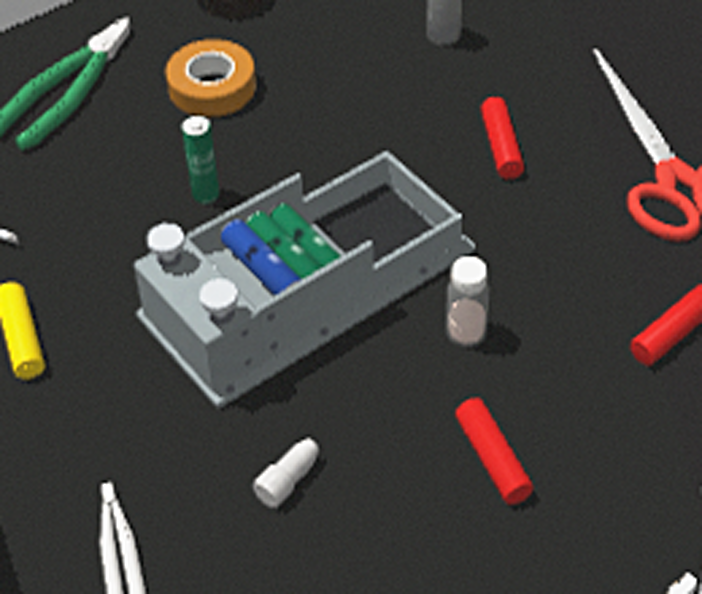

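View pics/tc.png

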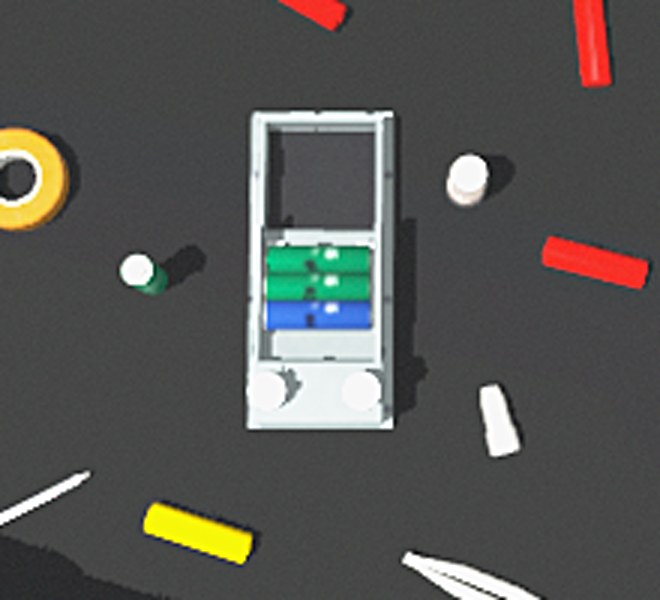

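View pics/top0.png

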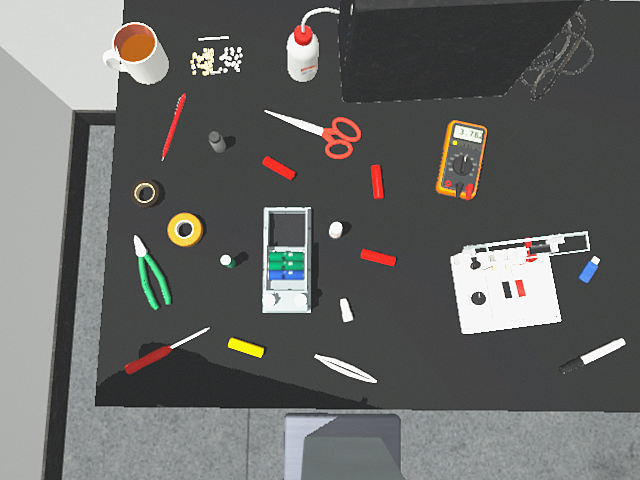

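The scene view shows the grey magazine with its white-looking caps at about (231,239) left and (251,260) right. The top view has them at about (270,300) and (300,300). The candidates are these two caps, the vial's white cap at scene (343,250) / top (336,230) and the loose cell's end at scene (243,197) / top (226,260). The two on the guide block match the description. Next I'll measure them.

```bash
cat > h.py <<'E'
import numpy as np, cv2
from scipy.optimize import least_squares
def proj(p,X):
    c=p['extrinsics'][:3,:3]@X+p['extrinsics'][:3,3]
    return np.array([p['fx']*c[0]/-c[2]+p['cx'],p['fy']*-c[1]/-c[2]+p['cy']])
def tri(obs,X0=(.5,.05,.07)):
    r=least_squares(lambda X:np.concatenate([proj(p,X)-u for p,u in obs]),X0); return r.x,r.fun
def onplane(p,u,z):
    return np.r_[least_squares(lambda X:proj(p,np.r_[X,z])-u,[.5,.05]).x,z]
def bright(p,at,r=9,th=None):
    g=p['image'].min(2).astype(float); x,y=np.round(at).astype(int)
    w=g[y-r:y+r+1,x-r:x+r+1]; th=th or (w.max()-12)
    n,l,s,c=cv2.connectedComponentsWithStats((w>th).astype(np.uint8))
    k=1+np.argmax(s[1:,4]); return c[k]+[x-r,y-r],s[k]
E
python3 - <<'E'
from h import *
from plant import robot
S=robot.capture("scene");T=robot.capture("top")
g={'l':((231,239),(270,300)),'r':((251,260),(300,300))}
R={}
for k,(a,b) in g.items():
    for n,p,u in(("S",S,a),("T",T,b)):
        print(k,n,bright(p,u)); 
    us,ut=bright(S,a)[0],bright(T,b)[0]
    X,f=tri([(S,us),(T,ut)]); R[k]=X
    print(k,'tri',X.round(4),f.round(2),'planeS',onplane(S,us,.076).round(4),'planeT',onplane(T,ut,.076).round(4))
for t in("cap_l",):
  for p in(S,T): print([(round(d['conf'],2),d['region'].sum(),np.round(d['at'],1)) for d in robot.masks_of(p,t)])
d=R['l']-R['r'];print(np.linalg.norm(d),np.degrees(np.arctan2(d[1],d[0])))
for n,p,a in(("S",S,(241,250)),("T",T,(285,300))):
    c=p['image'][a[1]-25:a[1]+25,a[0]-32:a[0]+32,::-1];cv2.imwrite(f'pics/z{n}.png',cv2.resize(c,None,fx=8,fy=8,interpolation=0))
cv2.imwrite('pics/z.png',np.vstack([cv2.imread('pics/zS.png'),cv2.imread('pics/zT.png')])[::1][:800][:, :])
z=np.hstack([cv2.imread('pics/zS.png'),cv2.imread('pics/zT.png')]);cv2.imwrite('pics/z.png',cv2.resize(z,(800,312)))
# magazine axis from mask in top
m=max(robot.masks_of(T,'magazine'),key=lambda d:d['conf'])['region'].astype(np.uint8)
print(cv2.minAreaRect(cv2.findNonZero(m)))
E
```

```text
l S (array([225.66666667, 237.5       ]), array([3, 5, 3, 6, 6], dtype=int32))
l T (array([268.1459854 , 299.66423358]), array([  2,   0,  12,  16, 137], dtype=int32))
l tri [0.4912 0.1766 0.0798] [ 2.04 -0.34 -1.    2.08] planeS [0.4897 0.1812 0.076 ] planeT [0.495  0.1752 0.076 ]
r S (array([249.92592593, 259.74074074]), array([ 2,  4, 13,  8, 27], dtype=int32))
r T (array([299.95384615, 299.79230769]), array([  3,   3,  13,  13, 130], dtype=int32))
r tri [0.4954 0.1189 0.075 ] [ 0.1  -0.02 -0.05  0.11] planeS [0.4948 0.1183 0.076 ] planeT [0.4955 0.1188 0.076 ]
[(0.49, np.int64(166), array([249.7, 256.6])), (0.47, np.int64(143), array([230.8, 241.5]))]
[(0.66, np.int64(117), array([269.1, 298.8]))]
0.05801338431866071 94.15567003076394
((300.5, 300.0), (10.0, 11.0), 90.0)
```

View pics/z.png

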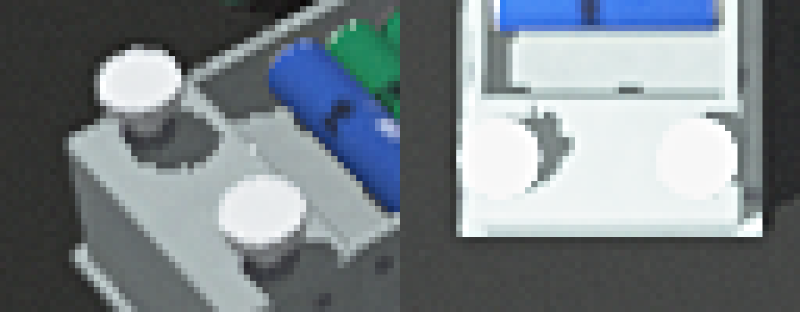

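```bash
python3 - <<'E'
from h import *
from plant import robot
S=robot.capture("scene");T=robot.capture("top")
R={}
for k,us,ut in(('l',(230.8,236.8),(268.4,299.5)),('r',(250.4,257.6),(300.,299.5))):
    X,f=tri([(S,us),(T,ut)]); R[k]=X
    print(k,X.round(4),f.round(2),onplane(S,us,.076).round(4),onplane(T,ut,.076).round(4))
d=R['l']-R['r'];print(np.linalg.norm(d),np.degrees(np.arctan2(d[1],d[0])),(R['l']+R['r'])/2)
# magazine long edges from crop of the top view: base right edge etc.
for a,b,z in(((397/3+180,115/3+170),(393/3+180,428/3+170),.0),((268/3+180,320/3+170),(267/3+180,307/3+170),.05)):
    A,B=onplane(T,np.array(a)-.5,z),onplane(T,np.array(b)-.5,z);print('edge',A,B,np.degrees(np.arctan2(*(A-B)[[1,0]])))
# base near edge
A,B=[onplane(T,np.array(u),0) for u in((180+247/3-.5,170+430/3-.5),(180+393/3-.5,170+430/3-.5))];print(A,B,np.linalg.norm(A-B),np.degrees(np.arctan2(*(A-B)[[1,0]])))
A,B=[onplane(S,np.array(u),0) for u in((170+137/2.7-.5,150+313/2.7-.5),(170+222/2.7-.5,150+403/2.7-.5))];print(A,B,np.linalg.norm(A-B),np.degrees(np.arctan2(*(A-B)[[1,0]])))
C=[onplane(S,np.array(u),0) for u in((170+222/2.7-.5,150+403/2.7-.5),(170+474/2.7-.5,150+247/2.7-.5))];print(C,np.linalg.norm(C[0]-C[1]),np.degrees(np.arctan2(*(C[1]-C[0])[[1,0]])))
for n,t,u in(('loose','T',(180+150/3,170+285/3)),('vial','T',(180+467/3,170+195/3)),('plug','T',(346,309))):
    print(n,onplane(T,np.array(u),.01))
E
```

```text
l [0.4953 0.1744 0.0797] [-0.11  0.02  0.05 -0.11] [0.4969 0.1775 0.076 ] [0.4953 0.1748 0.076 ]
r [0.4961 0.1186 0.0799] [-0.12  0.02  0.06 -0.12] [0.4978 0.1215 0.076 ] [0.496  0.1187 0.076 ]
0.05586677944383077 90.77553231369447 [0.49572662 0.1464832  0.07976276]
edge [0.67852233 0.10044037 0.        ] [0.47502924 0.09993896 0.        ] 0.14117834715881053
edge [0.53879219 0.17726613 0.05      ] [0.54674952 0.17809258 0.05      ] -174.07053030112752
[0.47255024 0.19279058 0.        ] [0.47376693 0.09991957 0.        ] 0.0928789779945187 90.75058213284767
[0.47747644 0.19665973 0.        ] [0.48151701 0.10487144 0.        ] 0.09187718732053758 92.52056326513741
[array([0.48151701, 0.10487144, 0.        ]), array([0.68246468, 0.10884292, 0.        ])] 0.20098691536055405 1.1322337081192035
loose [0.56230974 0.25532391 0.01      ]
vial [0.6235029  0.05348911 0.01      ]
plug [0.48172437 0.03270089 0.01      ]
```

Request:
carry_out --increments '[{"dx": 16.7,"dy": -28.8,"rz": 0.0235},{"dx": 16.7,"dy": -28.8,"rz": 0.0235},{"dx": 16.7,"dy": -28.8,"rz": 0.0235},{"dx": 16.7,"dy": -28.8,"rz": 0.0235},{"dx": 16.7,"dy": -28.8,"rz": 0.0235},{"dx": 16.7,"dy": -28.8,"rz": 0.0235},{"dx": 16.7,"dy": -28.8,"rz": 0.0235},{"dx": 16.7,"dy": -28.8,"rz": 0.0235}]' --fingers 43

```text
$.increments[0]: bad value
```

Request:
carry_out --increments '[{"dx": 16.7,"dy": -28.8,"rz": 0.0235},{"dx": 16.7,"dy": -28.8,"rz": 0.0235},{"dx": 16.7,"dy": -28.8,"rz": 0.0235},{"dx": 16.7,"dy": -28.8,"rz": 0.0235},{"dx": 16.7,"dy": -28.8,"rz": 0.0235},{"dx": 16.7,"dy": -28.8,"rz": 0.0235},{"dx": 16.7,"dy": -28.8,"rz": 0.0235},{"dx": 16.7,"dy": -28.8,"rz": 0.0235}]'

```text
$.increments[0]: bad value
```

Request:
carry_out --increments '[{"dx": 17,"dy": -29,"dz": 0,"rx": 0,"ry": 0,"rz": 0.023},{"dx": 17,"dy": -29,"dz": 0,"rx": 0,"ry": 0,"rz": 0.023},{"dx": 17,"dy": -29,"dz": 0,"rx": 0,"ry": 0,"rz": 0.023},{"dx": 17,"dy": -29,"dz": 0,"rx": 0,"ry": 0,"rz": 0.023},{"dx": 17,"dy": -29,"dz": 0,"rx": 0,"ry": 0,"rz": 0.023},{"dx": 17,"dy": -29,"dz": 0,"rx": 0,"ry": 0,"rz": 0.023},{"dx": 17,"dy": -29,"dz": 0,"rx": 0,"ry": 0,"rz": 0.023},{"dx": 17,"dy": -29,"dz": 0,"rx": 0,"ry": 0,"rz": 0.023}]' --fingers 43

```text
t: 1.95
tcp_pos: [0.3655, 0.3752, 0.2228]
eef_rot: [[-0.985, 0.174, 0.0], [0.174, 0.985, 0.001], [-0.0, 0.001, -1.0]]
wrist_force: [0.6, 0.4, 0.3]
width: 0.0438
gripper_force: 0.0
```

Request:
carry_out --increments '[{"dx": 16.4,"dy": -28.5,"dz": -10,"rx": 0,"ry": 0,"rz": 0.0235},{"dx": 16.4,"dy": -28.5,"dz": -10,"rx": 0,"ry": 0,"rz": 0.0235},{"dx": 16.4,"dy": -28.5,"dz": -10,"rx": 0,"ry": 0,"rz": 0.0235},{"dx": 16.4,"dy": -28.5,"dz": -10,"rx": 0,"ry": 0,"rz": 0.0235},{"dx": 16.4,"dy": -28.5,"dz": -10,"rx": 0,"ry": 0,"rz": 0.0235},{"dx": 16.4,"dy": -28.5,"dz": -10,"rx": 0,"ry": 0,"rz": 0.0235},{"dx": 16.4,"dy": -28.5,"dz": -10,"rx": 0,"ry": 0,"rz": 0.0235},{"dx": 16.4,"dy": -28.5,"dz": -10,"rx": 0,"ry": 0,"rz": 0.0235}]'

```text
t: 2.75
tcp_pos: [0.4967, 0.1473, 0.1425]
eef_rot: [[-1.0, -0.013, 0.001], [-0.013, 1.0, 0.001], [-0.001, 0.001, -1.0]]
wrist_force: [1.1, 1.1, -0.6]
width: 0.043
gripper_force: 0.0
```

Request:
carry_out --increments '[{"dx": 0,"dy": 0,"dz": -15,"rx": 0,"ry": 0,"rz": 0},{"dx": 0,"dy": 0,"dz": -15,"rx": 0,"ry": 0,"rz": 0},{"dx": 0,"dy": 0,"dz": -15,"rx": 0,"ry": 0,"rz": 0},{"dx": 0,"dy": 0,"dz": -5,"rx": 0,"ry": 0,"rz": 0},{"dx": 0,"dy": 0,"dz": 0,"rx": 0,"ry": 0,"rz": 0}]'

```text
t: 3.25
tcp_pos: [0.4956, 0.1483, 0.0921]
eef_rot: [[-1.0, -0.012, -0.001], [-0.012, 1.0, -0.0], [0.001, -0.0, -1.0]]
wrist_force: [0.1, 0.2, 0.2]
width: 0.0429
gripper_force: 0.0
```

```bash
python3 - <<'E'
from h import *
from plant import robot
o=robot.get_obs();print(o['tcp_pos'],o['eef_rot'].round(4) if hasattr(o['eef_rot'],'round') else o['eef_rot'],o['wrist_force'],o['width'])
S=robot.capture("scene");T=robot.capture("top")
t=np.array(o['tcp_pos']);y=np.array(o['eef_rot'])[:,1]
for s in(-1,1):print([proj(p,t+s*y*.029).round(1) for p in(S,T)])
a=S['image'][170:290,180:320,::-1];b=T['image'][220:340,220:360,::-1]
cv2.imwrite('pics/n1.png',cv2.resize(np.hstack([a,b]),(800,343),interpolation=2))
E
```

```text
[0.49560642 0.14826842 0.09210929] [[-9.999e-01 -1.230e-02 -1.100e-03]
 [-1.230e-02  9.999e-01 -5.000e-04]
 [ 1.200e-03 -5.000e-04 -1.000e+00]] [0.08912982 0.24761724 0.24354495] 0.04294687895795706
[array([249.2, 252.2]), array([299.5, 299.2])]
[array([228.8, 230.5]), array([266.2, 299.2])]
```

View pics/n1.png

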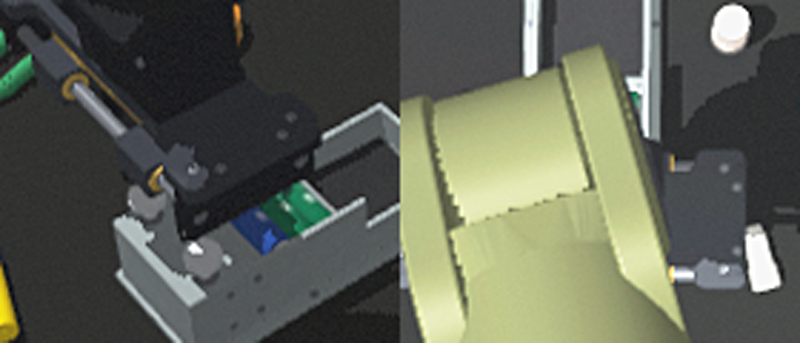

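```bash
python3 - <<'E'
from h import *
from plant import robot
S=robot.capture("scene")
a=S['image'][215:275,205:285,::-1].astype(float)
a=(255*(a/255)**.5).astype(np.uint8)
cv2.imwrite('pics/n2.png',cv2.resize(a,None,fx=10,fy=10,interpolation=2))
E
```

```text
(no output)
```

View pics/n2.png

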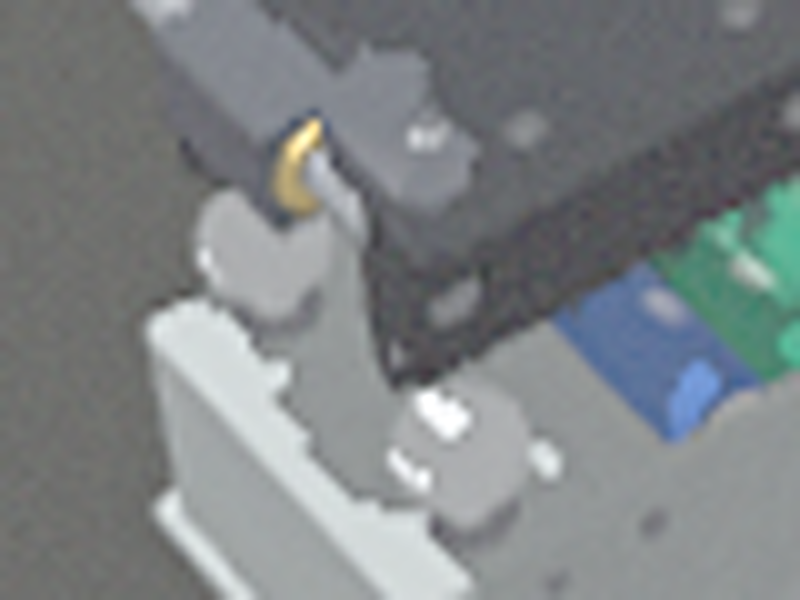

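The fingers are hidden by the gripper body here, but both caps and the cells are undisturbed (caps at about (231,240) and (251,261)). The commanded pose agrees with both measurements, so I'll press now.

Request:
carry_out --increments '[{"dx": 0.5,"dy": 0,"dz": -10,"rx": 0,"ry": 0,"rz": 0},{"dx": 0,"dy": 0,"dz": -4,"rx": 0,"ry": 0,"rz": 0},{"dx": 0,"dy": 0,"dz": -4,"rx": 0,"ry": 0,"rz": 0},{"dx": 0,"dy": 0,"dz": -4,"rx": 0,"ry": 0,"rz": 0},{"dx": 0,"dy": 0,"dz": -3,"rx": 0,"ry": 0,"rz": 0}]'

```text
t: 3.9
tcp_pos: [0.4964, 0.1484, 0.0675]
eef_rot: [[-1.0, -0.012, -0.001], [-0.012, 1.0, -0.0], [0.001, 0.0, -1.0]]
wrist_force: [-2.1, -0.3, 4.6]
width: 0.0429
gripper_force: 2.4
```

Request:
carry_out --increments '[{"dx": 0,"dy": 0,"dz": -2,"rx": 0,"ry": 0,"rz": 0},{"dx": 0,"dy": 0,"dz": -1,"rx": 0,"ry": 0,"rz": 0},{"dx": 0,"dy": 0,"dz": 0,"rx": 0,"ry": 0,"rz": 0}]'

```text
t: 4.2
tcp_pos: [0.4964, 0.1484, 0.0663]
eef_rot: [[-1.0, -0.012, -0.001], [-0.012, 1.0, 0.0], [0.001, 0.0, -1.0]]
wrist_force: [-6.8, -2.3, 16.3]
width: 0.0429
gripper_force: 7.7
```

```bash
python3 - <<'E'
from h import *
from plant import robot
o=robot.get_obs();print(o['tcp_pos'],o['wrist_force'],o['ft_torque'])
S=robot.capture("scene")
a=S['image'][190:280,205:345,::-1].astype(float)
a=(255*(a/255)**.6).astype(np.uint8)
cv2.imwrite('pics/n3.png',cv2.resize(a,None,fx=5.7,fy=5.7,interpolation=2))
E
```

```text
[0.49637588 0.14835591 0.06625106] [-6.78933647 -2.30694368 16.27717536] [-4.65428642e-01  1.50074561e+00  4.98709752e-04]
```

View pics/n3.png

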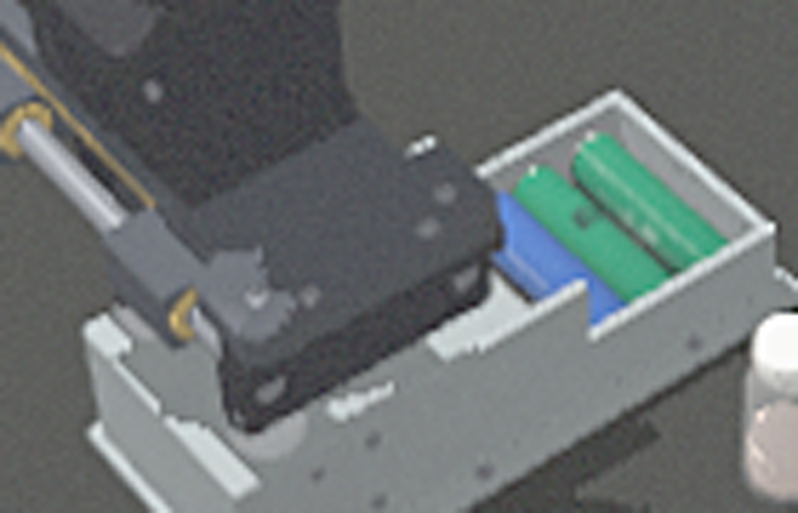

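The cells are rolling into the tray: two green at crop (600,230) and (660,190), with blue following at (550,260). Both plungers are at the stop at 16 N in total, so I'll hold.

Request:
carry_out --increments '[{"dx": 0,"dy": 0,"dz": 0,"rx": 0,"ry": 0,"rz": 0},{"dx": 0,"dy": 0,"dz": 0,"rx": 0,"ry": 0,"rz": 0},{"dx": 0,"dy": 0,"dz": 0,"rx": 0,"ry": 0,"rz": 0},{"dx": 0,"dy": 0,"dz": 0,"rx": 0,"ry": 0,"rz": 0},{"dx": 0,"dy": 0,"dz": 0,"rx": 0,"ry": 0,"rz": 0},{"dx": 0,"dy": 0,"dz": 0,"rx": 0,"ry": 0,"rz": 0},{"dx": 0,"dy": 0,"dz": 0,"rx": 0,"ry": 0,"rz": 0},{"dx": 0,"dy": 0,"dz": 0,"rx": 0,"ry": 0,"rz": 0}]'

```text
t: 5.05
tcp_pos: [0.4964, 0.1484, 0.0663]
eef_rot: [[-1.0, -0.012, -0.001], [-0.012, 1.0, 0.0], [0.001, 0.0, -1.0]]
wrist_force: [-7.4, -1.8, 14.8]
width: 0.0431
gripper_force: 7.5
```

```bash
python3 - <<'E'
from h import *
from plant import robot
S=robot.capture("scene")
a=S['image'][190:280,205:345,::-1].astype(float)
a=(255*(a/255)**.6).astype(np.uint8)
cv2.imwrite('pics/n4.png',cv2.resize(a,None,fx=5.7,fy=5.7,interpolation=2))
E
```

```text
(no output)
```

View pics/n4.png

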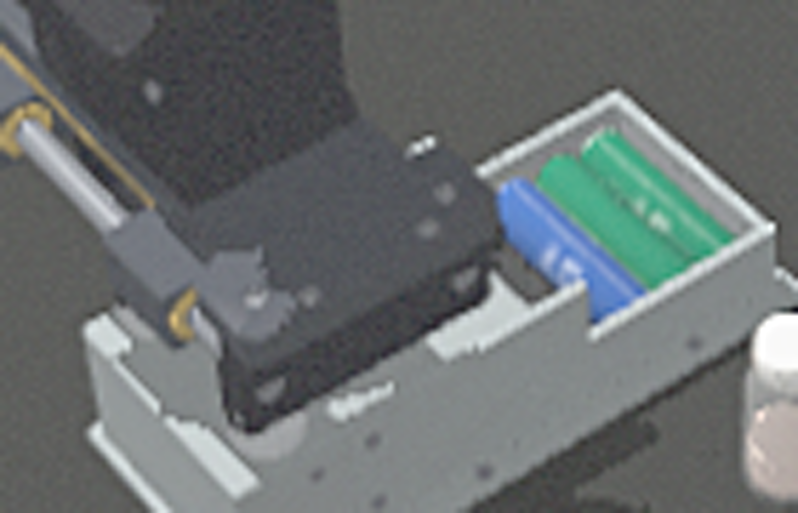

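All three cells are in the tray now, with blue at crop (570,250) and the greens at (615,220) and (660,190). I'll hold another 2.4 s or more, then lift straight up.

Request:
carry_out --increments '[{"dx": 0,"dy": 0,"dz": 0,"rx": 0,"ry": 0,"rz": 0},{"dx": 0,"dy": 0,"dz": 0,"rx": 0,"ry": 0,"rz": 0},{"dx": 0,"dy": 0,"dz": 0,"rx": 0,"ry": 0,"rz": 0},{"dx": 0,"dy": 0,"dz": 0,"rx": 0,"ry": 0,"rz": 0},{"dx": 0,"dy": 0,"dz": 0,"rx": 0,"ry": 0,"rz": 0},{"dx": 0,"dy": 0,"dz": 0,"rx": 0,"ry": 0,"rz": 0},{"dx": 0,"dy": 0,"dz": 0,"rx": 0,"ry": 0,"rz": 0},{"dx": 0,"dy": 0,"dz": 0,"rx": 0,"ry": 0,"rz": 0}]'

```text
t: 5.9
tcp_pos: [0.4964, 0.1484, 0.0663]
eef_rot: [[-1.0, -0.012, -0.001], [-0.012, 1.0, 0.001], [0.001, 0.001, -1.0]]
wrist_force: [-6.9, -2.7, 14.8]
width: 0.043
gripper_force: 7.5
```

Request:
carry_out --increments '[{"dx": 0,"dy": 0,"dz": 0,"rx": 0,"ry": 0,"rz": 0},{"dx": 0,"dy": 0,"dz": 0,"rx": 0,"ry": 0,"rz": 0},{"dx": 0,"dy": 0,"dz": 0,"rx": 0,"ry": 0,"rz": 0},{"dx": 0,"dy": 0,"dz": 0,"rx": 0,"ry": 0,"rz": 0},{"dx": 0,"dy": 0,"dz": 0,"rx": 0,"ry": 0,"rz": 0},{"dx": 0,"dy": 0,"dz": 0,"rx": 0,"ry": 0,"rz": 0},{"dx": 0,"dy": 0,"dz": 0,"rx": 0,"ry": 0,"rz": 0},{"dx": 0,"dy": 0,"dz": 0,"rx": 0,"ry": 0,"rz": 0}]'

```text
t: 6.7
tcp_pos: [0.4964, 0.1484, 0.0663]
eef_rot: [[-1.0, -0.012, -0.001], [-0.012, 1.0, 0.0], [0.001, 0.001, -1.0]]
wrist_force: [-5.3, -2.5, 15.4]
width: 0.0432
gripper_force: 7.5
```

Request:
carry_out --increments '[{"dx": 0,"dy": 0,"dz": 0,"rx": 0,"ry": 0,"rz": 0},{"dx": 0,"dy": 0,"dz": 0,"rx": 0,"ry": 0,"rz": 0},{"dx": 0,"dy": 0,"dz": 0,"rx": 0,"ry": 0,"rz": 0},{"dx": 0,"dy": 0,"dz": 0,"rx": 0,"ry": 0,"rz": 0},{"dx": 0,"dy": 0,"dz": 0,"rx": 0,"ry": 0,"rz": 0},{"dx": 0,"dy": 0,"dz": 0,"rx": 0,"ry": 0,"rz": 0},{"dx": 0,"dy": 0,"dz": 0,"rx": 0,"ry": 0,"rz": 0},{"dx": 0,"dy": 0,"dz": 0,"rx": 0,"ry": 0,"rz": 0}]'

```text
t: 7.5
tcp_pos: [0.4964, 0.1484, 0.0663]
eef_rot: [[-1.0, -0.012, -0.001], [-0.012, 1.0, 0.001], [0.001, 0.001, -1.0]]
wrist_force: [-6.8, -2.3, 15.6]
width: 0.0427
gripper_force: 7.5
```

Request:
carry_out --increments '[{"dx": 0,"dy": 0,"dz": 4,"rx": 0,"ry": 0,"rz": 0},{"dx": 0,"dy": 0,"dz": 5,"rx": 0,"ry": 0,"rz": 0},{"dx": 0,"dy": 0,"dz": 6,"rx": 0,"ry": 0,"rz": 0},{"dx": 0,"dy": 0,"dz": 10,"rx": 0,"ry": 0,"rz": 0},{"dx": 0,"dy": 0,"dz": 25,"rx": 0,"ry": 0,"rz": 0},{"dx": 0,"dy": 0,"dz": 35,"rx": 0,"ry": 0,"rz": 0},{"dx": 0,"dy": 0,"dz": 35,"rx": 0,"ry": 0,"rz": 0},{"dx": 0,"dy": 0,"dz": 20,"rx": 0,"ry": 0,"rz": 0}]'

```text
t: 8.3
tcp_pos: [0.498, 0.1487, 0.2081]
eef_rot: [[-1.0, -0.012, 0.004], [-0.012, 1.0, 0.002], [-0.004, 0.002, -1.0]]
wrist_force: [-0.6, -0.5, 0.1]
width: 0.043
gripper_force: 0.0
```

Request:
carry_out --increments '[{"dx": -8,"dy": 28,"dz": 0,"rx": 0,"ry": 0,"rz": 0},{"dx": -8,"dy": 28,"dz": 0,"rx": 0,"ry": 0,"rz": 0},{"dx": -8,"dy": 28,"dz": 0,"rx": 0,"ry": 0,"rz": 0},{"dx": -8,"dy": 28,"dz": 0,"rx": 0,"ry": 0,"rz": 0},{"dx": -8,"dy": 28,"dz": 0,"rx": 0,"ry": 0,"rz": 0},{"dx": 0,"dy": 0,"dz": 0,"rx": 0,"ry": 0,"rz": 0},{"dx": 0,"dy": 0,"dz": 0,"rx": 0,"ry": 0,"rz": 0}]'

```text
t: 9.0
tcp_pos: [0.4565, 0.2888, 0.2047]
eef_rot: [[-1.0, -0.014, 0.001], [-0.014, 1.0, -0.0], [-0.001, -0.0, -1.0]]
wrist_force: [0.3, 0.2, -0.1]
width: 0.0429
gripper_force: 0.0
```

```bash
python3 - <<'E'
from h import *
from plant import robot
S=robot.capture("scene")
cv2.imwrite('pics/n5.png',cv2.resize(S['image'][150:370,170:430,::-1],None,fx=2.7,fy=2.7,interpolation=2))
E
```

```text
(no output)
```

View pics/n5.png

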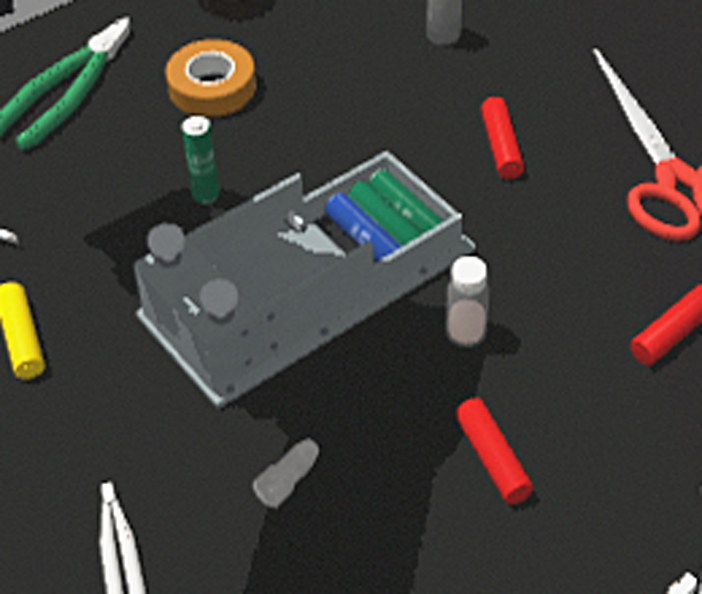

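The three cells lie in the tray at crop (365,230), (390,215) and (410,200). Both caps are back up at (165,242) and (218,298), a pin is up at (296,220), and the vial, plug and loose cell are where they were.

```bash
python3 -c "
from plant import robot
print(robot.finish_job())"
```

```text
the job is handed in; nothing more can be done
None
```

The job is handed in at about 9 s on the robot's clock: both plungers were pressed together to the stop and held over two seconds after all three cells were in the tray, then both came back up, with nothing else moved.

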